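Clamp a heat sink in the one-hand bench clamp

ROBOT

A 6-joint arm with a two-finger parallel gripper is mounted at the origin on the work surface. World frame = base frame: x ahead of the robot, y to its left, z up, the work surface at z = 0. Lengths are in m, angles in rad, forces in N, time in s.
With the tool pointing down it reaches from about 0.375 to 0.825 m from the base axis. Payload 5.5 kg.
Tool frame: the origin (TCP) lies on the centre line of the jaws, within the pads' length; the fingertips stand 19 mm ahead of it and the grasp point (between the pads) is the TCP; z points along the fingers, y is the direction in which the jaws open and shut (so a half turn about z gives the same grasp; the last joint's range is limited). The gripper opens to 85 mm and grips with 20 to 120 N. Pads are 22 mm wide; open, the fingers measure 114 mm over their backs; the gripper's body (76 mm by 85 mm) begins 54 mm behind the grasp point. The pads swing forward as they close: fully open they stand 13 mm farther back than shut.
Start: joints at [1.271, 0.314, -0.047, 1.21, 0, 1.571], TCP at [0.177, 0.573, 0.25] pointing down, gripper open.
Joint ranges: [-2.67, 2.67], [-0.69, 1.73], [-1.03, 1.25], [-2.08, 2.16], [-1.42, 1.45], [-3.14, 3.14]. Speed limits (rad/s): [2.39, 2.39, 3.01, 3.14, 3.14, 3.14].

INTERFACE

Orientations are given as a unit quaternion [x, y, z, w].
In Python, from plant import monitor, optics, arm gives the robot as it stands. The module is installed in compiled form; this text tells all that it offers.
- The arm moves only by the shell command python3 -m inch 'ROWS' [FORCE]. ROWS is JSON, a list of rows, each an object with "twist": the turn, a rotation vector about the tool's x, y, z in rad, a list of three; "slide": the shift along the tool's x, y, z in mm, a list of three; "grip": the closure, from 0 (fully open) to 1 (shut). In form: [{"twist": [rx, ry, rz], "slide": [tx, ty, tz], "grip": grip}, ...]. A call has 1 to 8 rows; each row shifts and turns the commanded pose from where the row before left it, along the tool's axes as they then stand; what a row does not reach is not made up. A row lasts 1/10 s, in which the tool goes at most 50 mm and 8.59 degrees, less where a joint would pass 70% of its speed; a pose out of reach is approached as far as the arm can. A call is refused whole if a number of a shift passes 50 or a number of a turn 0.15, either way. A call with a gripper value outside its range is refused whole. The fingers move at their own pace and stop on an object; FORCE is the grip in N (left out, the last holds). Time passes only in rows, so rows that do not move let the fingers close. It gives the time, the measured TCP pose, the force and the opening at its end, in the units of the state.
- monitor.observe(): the state, without advancing time (a new reading comes with each control period).
- optics.grab_frame(name): name is "scene" or "top" or "wrist"; returns a dict with "frame" (400x640x3 uint8, blue, green, red), "depth" (400x640 float32, m along the optical axis (not along the pixel's ray), 0 where there is no reading), "intrinsics" (3x3 intrinsics, pixels), "k1" (the pictures are not rectified: a ray, as slopes to the right and down, at radius r is drawn at 1 + k1 r^2 times it, then the intrinsics apply), "view" (4x4, takes a point from world to camera coordinates). Camera axes: x right, y up, looking along -z (the intrinsics and any distortion apply to the point x, -y, -z); pixel columns grow to the right and rows downward; lengths in m; the calibration is good to about 2 mm. A picture is of the moment at which its call begins.
- arm.job_done(): hands the job in, once; it reports no verdict.
The state is a dict: "time": time; "qpos": joint angles; "joint_velocities": joint speeds; "effort": joint torques, N m; "tool_pos": TCP position; "tool_rot": TCP orientation; "contact_force": force on the tool from outside, world axes, zero at the start; "wrist_torque": the same for the moment, N m; "opening": finger opening in m.
Only numpy, scipy, OpenCV 4.12 (cv2) and the standard library are available. Lean on these libraries where they do the work, as an engineer would, in place of code of your own. Each camera call takes 0.05 s, during which the arm holds its last target.

TASK

Stand the finned heat sink upright on the bed of the bench clamp, centred between the jaws with its fin-end faces to the jaws, and let go of it. Then squeeze the clamp's ratcheting trigger again and again until the sliding jaw presses the heat sink firmly and squarely against the fixed jaw, without bending its fins, and let the trigger spring back. Drive the jaw only with the trigger, and leave the other things on the bench alone.

Things in the scene. Friction and masses are not known exactly. Their poses are not given: they have to be found in the camera images.
- sink_center (a point): centre of the aluminium heat sink, the loose block with 7 thin upright fins: 36 (its x) x 56 (its y) x 50 tall (z), 0.13 to 0.25 kg, standing on its base, so its centre is 25 above what it stands on. Grasp it by the two flat outer fins, 56 apart along its y; its x faces (the comb of fin ends, 36 apart) are the ones for the jaws
- clamp: one-hand bar clamp bolted to the bench. Origin: centre of the underside of its bed, a plate 270 (x) x 100 x 14. x runs along the bar: fixed jaw at +x (face at x 104, 54 wide, up to z 70), the sliding jaw facing it, then the housing (x -110 to -20, 46 wide, top z 85) with trigger pivot (x -50, z 75) and fixed grip post (x -95 to -77, 30 wide, top z 160)
- bed_spot (a point): the point on top of the clamp's bed (14 above the bench) midway across the jaws where the heat sink's base centre can be set down clear of both jaws; the axes are the clamp's. The fixed jaw face is 29 further along +x
- fixed_face (a point): centre of the fixed jaw's face, 104 along the clamp's x from its origin, 42 above the bench
- jaw: sliding jaw with toothed bar. Origin: in the plane of its rubber face, mid-width, at bench height; the trigger drives it along the clamp's +x towards the fixed jaw (65 to 89 between the faces at the start). Face 44 wide, z 19 to 65; it yields 1 per 10 N. A ratchet: it stays where it was driven to. Never push it by hand (3 N at most)
- trigger_pad (a point): front of the smooth round cross bead (34 wide, 12 thick) on the black trigger lever, the place to push, 143 above the bench. A squeeze moves it 22 along the clamp's -x, towards the grip post; bead to back of post is 67 at rest; the lever ends 13 above it. Pushed slowly (30/s), driving the free jaw takes 9 to 12 N here; 16 to 18 N at the stall grips firmly; over 21 N bends the fins
- trigger (a joint): trigger angle: 0 released (its spring returns it), 0.32 at the end stop, which feels solid but does not load the jaw. A full squeeze then full release (below 0.02) moves the jaw 10 on (the first 5 to 15). With the jaw on the work the trigger stiffens and stalls short of the stop. If it stalls only near the stop (over 0.27), release and squeeze again
- screwdriver: a loose screwdriver, 200 long, orange handle (bystander; origin: centre of its underside)
- wrench: a loose open-ended wrench, 170 long (bystander; origin: centre of its underside)
- screw_jar: a clear jar with steel cap, 56 across, 62 tall (bystander; origin: centre of its underside)
- transformer: a small transformer, plain dark steel core 50 x 64 x 44 with a white winding, no fins (bystander; origin: centre of its underside)
- display_board: a loose green circuit board, 80 x 130 (bystander; origin: centre of its underside)
- relay: a small orange relay cube, 30 x 30 x 34 (bystander; origin: centre of its underside)
- pipe_ring: a copper pipe ring, 90 across, 12 high (bystander; origin: centre of its underside)
- sink: the heat sink itself: origin at the centre of its underside, 25 under its centre; axes as for its centre

How it is judged:
By the outcome, as a careful person would: the job done as asked, in the order asked, and still so for the second after the job is handed in, with the robot touching nothing.
It also fails if it takes over 61 s, if anything falls off the work surface, if the arm or the gripper's body presses on something with over 40 N, if the wrist force passes 120 N, or if a joint passes its speed limit or range.

## Working session

There is one attempt and no reset: what is moved stays moved. The work goes in short steps, Python scripts to look and compute and a shell command to move; the robot and the scene stay as the last step left them, time stands still between calls to the robot, and variables do not carry over. Pictures are saved under pics/ and viewed, and the job is handed in when it is done.

```bash
mkdir -p pics
cat > h.py <<'E'
import numpy as np, cv2
from plant import monitor, optics, arm
def grab(n,save=None):
    d=optics.grab_frame(n)
    if save: cv2.imwrite('pics/'+save,d['frame'])
    np.savez('last_'+n+'.npz',**{k:np.array(v) for k,v in d.items()})
    return d
def world(d):
    K=np.array(d['intrinsics']);k1=float(d['k1']);dep=d['depth'];h,w=dep.shape
    u,v=np.meshgrid(np.arange(w),np.arange(h))
    xd=(u-K[0,2])/K[0,0];yd=(v-K[1,2])/K[1,1]
    x,y=xd.copy(),yd.copy()
    for _ in range(20):
        f=1+k1*(x*x+y*y);x=xd/f;y=yd/f
    P=np.stack([x*dep,-y*dep,-dep,np.ones_like(dep)],-1)
    W=P@np.linalg.inv(np.array(d['view'])).T
    W=W[...,:3];W[dep<=0]=np.nan
    return W
def proj(d,p):
    c=np.array(d['view'])@np.r_[p,1];x=c[0]/-c[2];y=-c[1]/-c[2]
    f=1+float(d['k1'])*(x*x+y*y);K=np.array(d['intrinsics'])
    return K[0,0]*x*f+K[0,2],K[1,1]*y*f+K[1,2]
E
python3 - <<'E'
from h import *
s=monitor.observe();print({k:np.round(v,4).tolist() for k,v in s.items()})
for n in('scene','top'):
    d=grab(n,n+'0.png');print(n,np.round(np.linalg.inv(d['view']),3).tolist(),d['k1'])
E
```

```text
{'time': 0.0, 'qpos': [1.271, 0.3142, -0.0481, 1.2102, 0.0, 1.5708], 'joint_velocities': [0.0013, -0.001, -0.0009, -0.0022, -0.0008, -0.0012], 'effort': [-0.0002, -53.959, 33.9752, 0.0189, 0.0, 0.0], 'tool_pos': [0.177, 0.5727, 0.2494], 'tool_rot': [0.1493, 0.9888, -0.0009, -0.0001], 'contact_force': [-0.069, 0.0965, 0.4157], 'wrist_torque': [0.0202, 0.0221, 0.0108], 'opening': 0.0854}
scene [[0.262, -0.632, 0.729, 1.183], [0.965, 0.173, -0.197, -0.057], [-0.001, 0.755, 0.655, 0.7], [0.0, 0.0, 0.0, 1.0]] 0.02347536062816392
top [[-0.011, 0.997, -0.081, 0.496], [-1.0, -0.013, -0.021, 0.118], [-0.022, 0.081, 0.996, 1.067], [0.0, 0.0, 0.0, 1.0]] -0.08028646064266469
```

View pics/scene0.png

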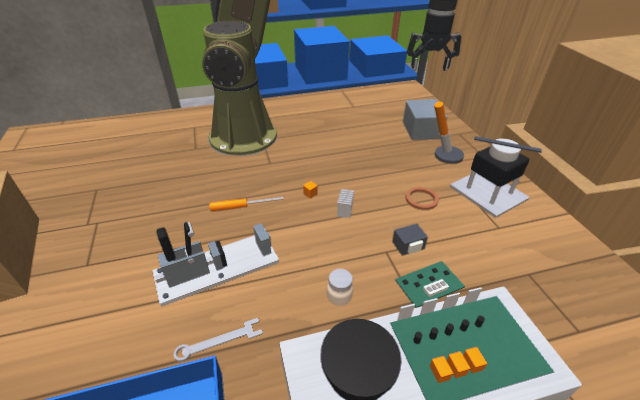

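View pics/top0.png

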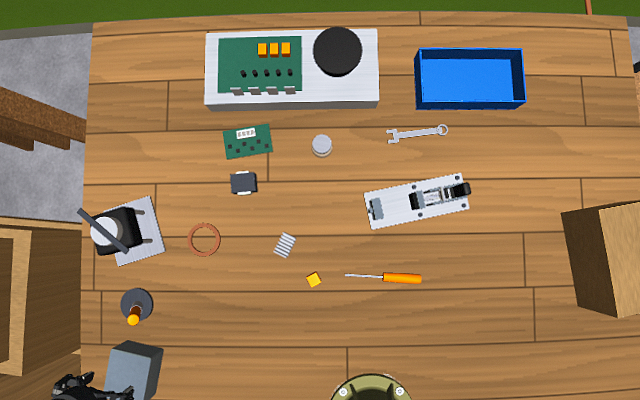

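The scene view shows the heat sink at (345,203) and the clamp at (215,265). In the top view the sink is at (285,245), and the clamp has its fixed jaw at (375,208) and grip post at (462,188). Next I measure both from depth.

Run:
```python
from h import *
d=dict(np.load('last_top.npz'));W=world(d)
def reg(r0,r1,c0,c1,z0,z1):
    R=W[r0:r1,c0:c1].reshape(-1,3);return R[(R[:,2]>z0)&(R[:,2]<z1)]
def rect(P):
    r=cv2.minAreaRect((P[:,:2]*1000).astype(np.float32));return r
for nm,a in dict(table=(250,270,220,260,-1,1),sink=(225,265,265,305,.035,.06),bed=(165,235,355,480,.008,.02),relay=(265,295,300,325,.02,.05),sinkall=(225,265,265,305,.01,.06),
  fj=(190,225,360,388,.055,.08),housing=(165,225,390,475,.075,.095),post=(165,225,390,475,.15,.17),lever=(165,225,390,475,.12,.165),sj=(165,225,390,475,.055,.07)).items():
    P=reg(*a)
    if len(P)<3: print(nm,len(P));continue
    print(nm,len(P),np.round(P.mean(0),4),np.round(np.median(P[:,2]),4),'rect',[np.round(x,1) for x in rect(P)])
for n in('top','scene'):
    f=dict(np.load(f'last_{n}.npz'))['frame']
    if n=='top':
        a=cv2.resize(f[160:240,355:485],None,fx=5,fy=5,interpolation=2); b=cv2.resize(f[220:300,260:330],None,fx=5,fy=5,interpolation=2)
        cv2.imwrite('pics/t1.png',a);cv2.imwrite('pics/t2.png',b)
    else:
        cv2.imwrite('pics/s1.png',cv2.resize(f[180:310,145:365],None,fx=3.5,fy=3.5,interpolation=2))
```

```text
table 798 [ 0.4194  0.3454 -0.0006] -0.0006 rect [array([419.4, 345.7]), array([108.2,  51.5]), np.float64(89.7)]
sink 179 [0.4611 0.2208 0.0478] 0.0487 rect [array([461.5, 220.4]), array([35.7, 56.1]), np.float64(63.2)]
bed 2634 [ 0.5698 -0.122   0.0136] 0.0136 rect [array([ 576.8, -149.9]), array([100.3, 310.2]), np.float64(11.0)]
relay 147 [0.3699 0.1465 0.033 ] 0.0333 rect [array([369.5, 146.4]), array([30.2, 30. ]), np.float64(26.9)]
sinkall 308 [0.4607 0.2203 0.0353] 0.0441 rect [array([461.5, 220.5]), array([35.9, 55.9]), np.float64(63.6)]
fj 204 [ 0.5506 -0.0168  0.0687] 0.0693 rect [array([550.5, -14.6]), array([53.9, 28.5]), np.float64(11.2)]
housing 169 [ 0.5827 -0.1894  0.084 ] 0.0838 rect [array([ 585.1, -193.4]), array([41.4, 85.9]), np.float64(12.7)]
post 135 [ 0.585  -0.1986  0.1567] 0.1572 rect [array([ 583.1, -189.8]), array([30., 66.]), np.float64(11.2)]
lever 243 [ 0.5838 -0.193   0.1495] 0.1521 rect [array([ 583.1, -189.8]), array([31.6, 66.2]), np.float64(9.7)]
sj 219 [ 0.5722 -0.1341  0.0646] 0.0652 rect [array([ 579.2, -161.3]), array([ 43.1, 104.2]), np.float64(13.3)]
```

View pics/t1.png

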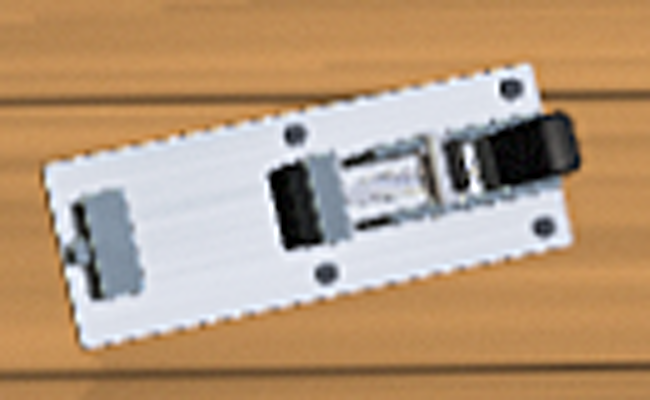

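View pics/t2.png

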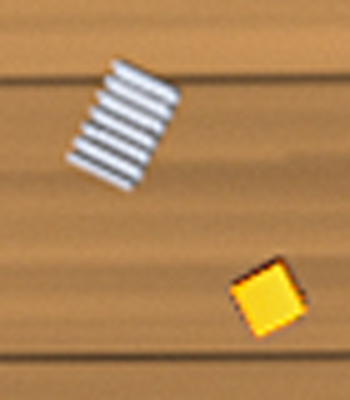

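View pics/s1.png

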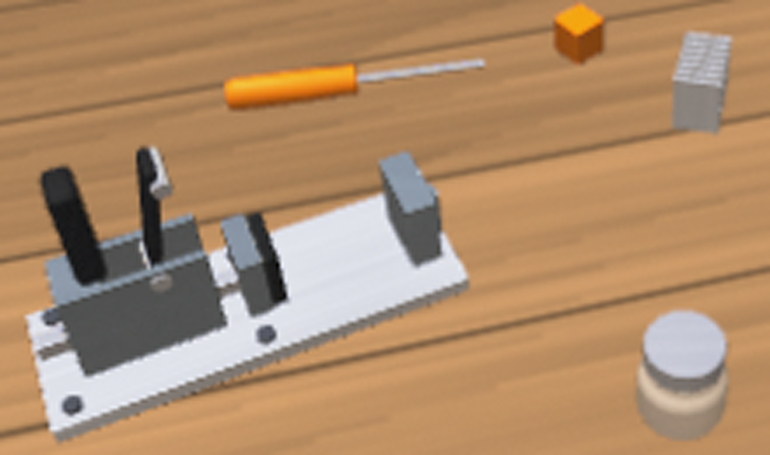

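Run:
```python
from h import *
from scipy.optimize import least_squares
def outline(P,L,Wd,c0,a0):
    # fit rect of known size: minimise boundary residuals at convex hull points
    H=cv2.convexHull((P[:,:2]*1000).astype(np.float32))[:,0]
    return H
for n in('top','scene'):
    d=dict(np.load(f'last_{n}.npz'));W=world(d).reshape(-1,3)*1000
    o=np.array([573.4,-130.4]);a=np.radians(101.2)
    for it in range(3):
        R=np.array([[np.cos(a),np.sin(a)],[-np.sin(a),np.cos(a)]])
        L=(W[:,:2]-o)@R.T
        m=(abs(L[:,0])<150)&(abs(L[:,1])<65)&(W[:,2]>9)&(W[:,2]<18)
        r=cv2.minAreaRect(L[m].astype(np.float32)[:,None]);b=r[1];ang=r[2]
        if b[0]<b[1]: ang-=90
        o=o+R.T@np.array(r[0]);a=a+np.radians(ang)
    print(n,'bed',np.round(o,1),np.degrees(a).round(2),np.round(b,1),m.sum(),W[m][:,2].mean().round(1))
    R=np.array([[np.cos(a),np.sin(a)],[-np.sin(a),np.cos(a)]])
    L=np.c_[(W[:,:2]-o)@R.T,W[:,2]]
    def sub(nm,x0,x1,z0,z1,y=40):
        S=L[(L[:,0]>x0)&(L[:,0]<x1)&(abs(L[:,1])<y)&(L[:,2]>z0)&(L[:,2]<z1)]
        if len(S): print('  ',nm,len(S),'min',S.min(0).round(1),'max',S.max(0).round(1),'med',np.median(S,0).round(1))
    sub('fixtop',95,150,66,75);sub('slidetop',-20,80,60,70);sub('slideface',-20,60,25,60)
    sub('housetop',-120,-15,80,90);sub('post',-110,-72,140,170);sub('lever',-70,-10,130,170);sub('bead',-70,-10,136,150)
    s=np.array([461.5,220.5]);m=(np.linalg.norm(W[:,:2]-s,axis=1)<45)&(W[:,2]>30)&(W[:,2]<60)
    print('  sink',cv2.minAreaRect(W[m][:,:2].astype(np.float32)[:,None]),W[m][:,2].max().round(1))
```

```text
top bed [ 573.1 -130.8] 100.99 [271.3 100.3] 2553 13.6
   fixtop 184 min [104.1 -26.9  66.4] max [126.3  27.   74. ] med [115.3   0.7  69.4]
   slidetop 179 min [ -6.7 -20.3  60.4] max [20.8 22.9 69.7] med [ 7.3  1.7 65.4]
   slideface 63 min [-19.6 -19.8  25.1] max [20.7 22.4 59.5] med [19.5  0.  40.2]
   housetop 142 min [-107.3  -19.2   80.2] max [-21.4  20.2  89.8] med [-62.8  12.7  84.2]
   post 110 min [-92.8 -13.6 141.1] max [-76.7  16.4 162.7] med [-82.    1.7 158. ]
   lever 93 min [-40.9 -15.  139.2] max [-26.8  16.6 157.2] med [-33.2   0.8 149.4]
   bead 51 min [-39.8 -15.  139.2] max [-27.4  16.6 150. ] med [-30.2   1.9 147.2]
  sink ((461.4525146484375, 220.38958740234375), (35.72825241088867, 56.09758758544922), 63.207340240478516) 53.8
scene bed [ 573.5 -131.4] 101.19 [269.7 103.2] 2484 14.0
   fixtop 168 min [103.7 -28.4  66.2] max [126.3  25.9  72.2] med [114.3  -3.5  69.9]
   slidetop 193 min [-19.3 -24.8  60.4] max [21.  23.  69.6] med [ 7.3 -3.9 66. ]
   slideface 186 min [-19.9 -24.3  25.2] max [20.8 17.5 60. ] med [  1.3 -20.9  39.6]
   housetop 326 min [-108.4  -22.6   80. ] max [-20.4  21.1  89.9] med [-72.2 -13.1  84.7]
   post 153 min [-93.6 -17.2 141. ] max [-75.7  14.  162.9] med [-84.4 -10.3 157.7]
   lever 127 min [-44.2 -17.9 130.2] max [-27.6  16.4 157.3] med [-35.9  -9.4 148.2]
   bead 73 min [-43.  -17.9 136.7] max [-27.6  16.4 149.9] med [-33.3 -11.5 146.9]
  sink ((461.2104797363281, 219.47528076171875), (35.86592483520508, 62.36019515991211), 63.25918960571289) 52.3
```

```bash
cat >> h.py <<'E'
from scipy.spatial.transform import Rotation as Ro
def togo(target_mm,yaw_y_deg):
    s=monitor.observe();p=np.array(s['tool_pos'])*1000;R=Ro.from_quat(s['tool_rot'])
    M=R.as_matrix();y=np.degrees(np.arctan2(M[1,1],M[0,1]))
    T=np.zeros((3,3));a=np.radians(yaw_y_deg);T[:,1]=[np.cos(a),np.sin(a),0];T[:,2]=[0,0,-1];T[:,0]=np.cross(T[:,1],T[:,2])
    print('t',round(s['time'],2),'pos',p.round(1),'yaw_y',y.round(2),'tilt z',M[:,2].round(4),'F',np.round(s['contact_force'],1),'open',round(s['opening']*1000,1),'q',np.round(s['qpos'],2))
    d=np.array(target_mm)-p
    print('slide tool now',(M.T@d).round(1),'slide in target frame',(T.T@d).round(1),'rotvec tool',Ro.from_matrix(M.T@T).as_rotvec().round(4))
E
python3 -c "
from h import *
togo([461.4,220.3,120],-26.8)"
```

```text
t 0.1 pos [177.1 572.8 249.5] yaw_y 72.82 tilt z [-5.0e-04 -1.5e-03 -1.0e+00] F [ 0.8 -0.  -0.4] open 85.3 q [ 1.27  0.31 -0.05  1.21  0.    1.57]
slide tool now [-375.8 -252.6  129.9] slide in target frame [-186.4  412.7  129.5] rotvec tool [-1.1000e-03  1.3000e-03  1.7388e+00]
```

```bash
python3 -m inch '[{"twist":[0,0,0],"slide":[-37.6,-25.3,0],"grip":0},{"twist":[0,0,0],"slide":[-37.6,-25.3,0],"grip":0},{"twist":[0,0,0],"slide":[-37.6,-25.3,0],"grip":0},{"twist":[0,0,0],"slide":[-37.6,-25.3,0],"grip":0},{"twist":[0,0,0],"slide":[-37.6,-25.3,0],"grip":0},{"twist":[0,0,0],"slide":[-37.6,-25.3,10],"grip":0},{"twist":[0,0,0],"slide":[-37.6,-25.3,15],"grip":0},{"twist":[0,0,0],"slide":[-37.6,-25.3,15],"grip":0}]' 30
python3 -m inch '[{"twist":[0,0,0],"slide":[-37.5,-25.1,15],"grip":0},{"twist":[0,0,0],"slide":[-37.5,-25.1,15],"grip":0},{"twist":[0,0,0.145],"slide":[0,0,10],"grip":0},{"twist":[0,0,0.145],"slide":[0,0,0],"grip":0},{"twist":[0,0,0.145],"slide":[0,0,0],"grip":0},{"twist":[0,0,0.145],"slide":[0,0,0],"grip":0},{"twist":[0,0,0.145],"slide":[0,0,0],"grip":0},{"twist":[0,0,0.145],"slide":[0,0,0],"grip":0}]'
python3 -m inch '[{"twist":[0,0,0.145],"slide":[0,0,0],"grip":0},{"twist":[0,0,0.145],"slide":[0,0,0],"grip":0},{"twist":[0,0,0.145],"slide":[0,0,0],"grip":0},{"twist":[0,0,0.145],"slide":[0,0,0],"grip":0},{"twist":[0,0,0.145],"slide":[0,0,0],"grip":0},{"twist":[0,0,0.144],"slide":[0,0,0],"grip":0},{"twist":[0,0,0],"slide":[0,0,0],"grip":0}]'
python3 -c "
from h import *
togo([461.4,220.3,120],-26.8); grab('wrist','w1.png'); togo([461.4,220.3,28],-26.8)"
```

```text
time: 0.9
tool_pos: [0.4057, 0.2894, 0.2099]
tool_rot: [0.149, 0.989, 0.0, 0.0]
contact_force: [1.1, 0.8, -0.2]
opening: 0.0853
time: 1.7
tool_pos: [0.4613, 0.2207, 0.1699]
tool_rot: [0.555, 0.832, -0.0, -0.0]
contact_force: [-0.6, -0.2, 0.6]
opening: 0.0854
time: 2.4
tool_pos: [0.4614, 0.2207, 0.17]
tool_rot: [0.852, 0.524, -0.0, -0.0]
contact_force: [0.3, -0.3, 0.1]
opening: 0.0855
t 2.4 pos [461.4 220.7 170. ] yaw_y -26.84 tilt z [-6.e-04 -3.e-04 -1.e+00] F [ 0.3 -0.3  0.1] open 85.5 q [ 0.45  0.2  -0.39  0.99 -0.    2.49]
slide tool now [-0.3  0.3 50. ] slide in target frame [-0.4  0.2 50. ] rotvec tool [-0.0004  0.0006 -0.0007]
t 2.45 pos [461.4 220.8 170. ] yaw_y -26.64 tilt z [-6.e-04 -3.e-04 -1.e+00] F [ 1.   0.3 -0.3] open 85.4 q [ 0.45  0.2  -0.39  0.99 -0.    2.48]
slide tool now [ -0.4   0.3 142. ] slide in target frame [ -0.4   0.2 142. ] rotvec tool [-0.0004  0.0005  0.0027]
```

View pics/w1.png

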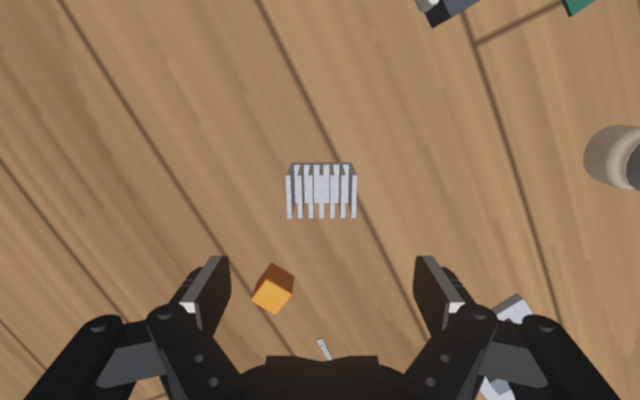

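The wrist view shows the sink at (321,192), square to the fingers and centred between them, so I descend and grip.

```bash
python3 -m inch '[{"twist":[0,0,0],"slide":[-0.3,0.3,30],"grip":0},{"twist":[0,0,0],"slide":[0,0,35],"grip":0},{"twist":[0,0,0],"slide":[0,0,35],"grip":0},{"twist":[0,0,0],"slide":[0,0,25],"grip":0},{"twist":[0,0,0],"slide":[0,0,12],"grip":0},{"twist":[0,0,0],"slide":[0,0,5],"grip":0},{"twist":[0,0,0],"slide":[0,0,0],"grip":0}]' 30
python3 -m inch '[{"twist":[0,0,0],"slide":[0,0,0],"grip":0.15},{"twist":[0,0,0],"slide":[0,0,0],"grip":0.25},{"twist":[0,0,0],"slide":[0,0,0],"grip":0.32},{"twist":[0,0,0],"slide":[0,0,0],"grip":0.36},{"twist":[0,0,0],"slide":[0,0,0],"grip":0.5},{"twist":[0,0,0],"slide":[0,0,0],"grip":0.7},{"twist":[0,0,0],"slide":[0,0,0],"grip":0.7}]' 30
python3 -c "
from h import *
togo([461.4,220.3,28],-26.8); grab('wrist','w2.png')"
```

```text
time: 3.15
tool_pos: [0.4619, 0.2206, 0.0284]
tool_rot: [0.852, 0.524, -0.0, -0.0]
contact_force: [0.5, -0.0, 0.3]
opening: 0.0852
time: 3.85
tool_pos: [0.4623, 0.221, 0.0293]
tool_rot: [0.852, 0.524, 0.001, -0.0]
contact_force: [-2.0, 0.4, 6.8]
opening: 0.0558
t 3.85 pos [462.3 221.   29.3] yaw_y -26.8 tilt z [ 0.0011  0.0011 -1.    ] F [-2.   0.4  6.8] open 55.8 q [ 0.45  0.35 -0.55  0.67  0.    2.48]
slide tool now [-1.  -0.5  1.3] slide in target frame [-1.  -0.5  1.3] rotvec tool [ 0.0005 -0.0015  0.    ]
```

View pics/w2.png

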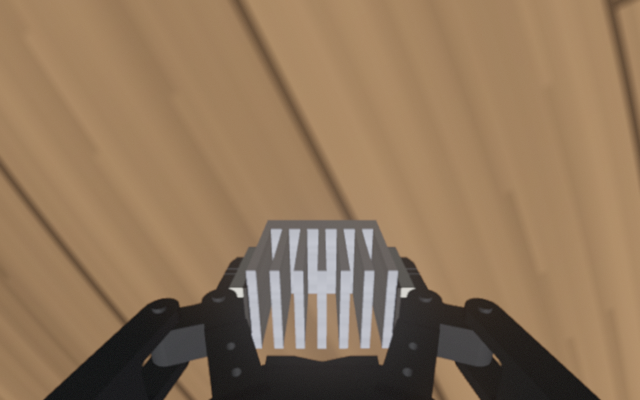

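```bash
python3 -m inch '[{"twist":[0,0,0],"slide":[0,0,-10],"grip":0.7},{"twist":[0,0,0],"slide":[0,0,-25],"grip":0.7},{"twist":[0,0,0],"slide":[0,0,-35],"grip":0.7},{"twist":[0,0,0],"slide":[0,0,-35],"grip":0.7},{"twist":[0,0,0],"slide":[0,0,-15],"grip":0.7},{"twist":[0,0,0],"slide":[0,0,0],"grip":0.7}]'
python3 -c "
from h import *
togo([558.8,-57.4,150],11.1)"
```

```text
time: 4.5
tool_pos: [0.4635, 0.2212, 0.1512]
tool_rot: [0.852, 0.524, 0.002, 0.0]
contact_force: [-0.5, -0.1, -2.7]
opening: 0.0556
t 4.5 pos [463.5 221.2 151.2] yaw_y -26.82 tilt z [ 0.0046  0.0019 -1.    ] F [-0.5 -0.1 -2.7] open 55.6 q [ 0.45  0.21 -0.41  0.94 -0.    2.48]
slide tool now [-205.7  210.8    1.1] slide in target frame [-291.8   39.9    1.2] rotvec tool [ 0.0044 -0.0026 -0.6618]
```

```bash
python3 -m inch '[{"twist":[0,0,0],"slide":[-15,15,0],"grip":0.7},{"twist":[0,0,0],"slide":[-30,31,0],"grip":0.7},{"twist":[0,0,0],"slide":[-30,31,0],"grip":0.7},{"twist":[0,0,0],"slide":[-30,31,0],"grip":0.7},{"twist":[0,0,0],"slide":[-30,31,0],"grip":0.7},{"twist":[0,0,0],"slide":[-30,31,0],"grip":0.7},{"twist":[0,0,0],"slide":[-25,25,0],"grip":0.7},{"twist":[0,0,0],"slide":[-15.7,15.8,0],"grip":0.7}]'
python3 -m inch '[{"twist":[0,0,-0.07],"slide":[0,0,0],"grip":0.7},{"twist":[0,0,-0.13],"slide":[0,0,0],"grip":0.7},{"twist":[0,0,-0.13],"slide":[0,0,0],"grip":0.7},{"twist":[0,0,-0.13],"slide":[0,0,0],"grip":0.7},{"twist":[0,0,-0.13],"slide":[0,0,0],"grip":0.7},{"twist":[0,0,-0.072],"slide":[0,0,0],"grip":0.7},{"twist":[0,0,0],"slide":[0,0,0],"grip":0.7},{"twist":[0,0,0],"slide":[0,0,0],"grip":0.7}]'
python3 -c "
from h import *
togo([558.8,-57.4,150],11.1);grab('wrist','w3.png');d=grab('scene','s3.png');grab('top','t3.png')
W=world(d).reshape(-1,3)*1000
m=(np.linalg.norm(W[:,:2]-[558.8,-57.4],axis=1)<48)&(W[:,2]>110)&(W[:,2]<180)
print(m.sum())
cv2.imwrite('pics/s3c.png',cv2.resize(d['frame'][120:310,145:365],None,fx=3.5,fy=3,interpolation=2))
"
```

```text
time: 5.3
tool_pos: [0.5566, -0.0608, 0.1467]
tool_rot: [0.852, 0.523, -0.001, -0.0]
contact_force: [-0.4, 0.1, -1.8]
opening: 0.0557
time: 6.1
tool_pos: [0.5563, -0.0581, 0.1472]
tool_rot: [0.636, 0.772, -0.001, -0.001]
contact_force: [-0.7, -0.1, -2.4]
opening: 0.0552
t 6.1 pos [556.3 -58.1 147.2] yaw_y 11.01 tilt z [-1.8e-03  1.0e-04 -1.0e+00] F [-0.7 -0.1 -2.4] open 55.2 q [-0.1   0.3  -0.31  0.96 -0.    1.27]
slide tool now [ 0.2  2.6 -2.8] slide in target frame [ 0.2  2.6 -2.8] rotvec tool [-0.0018 -0.0005 -0.0015]
383
```

View pics/w3.png

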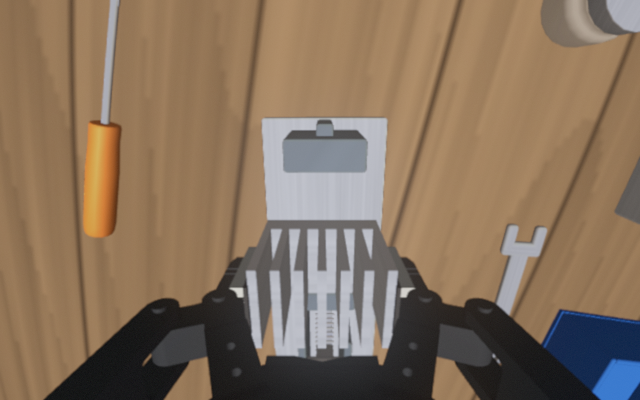

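View pics/s3c.png

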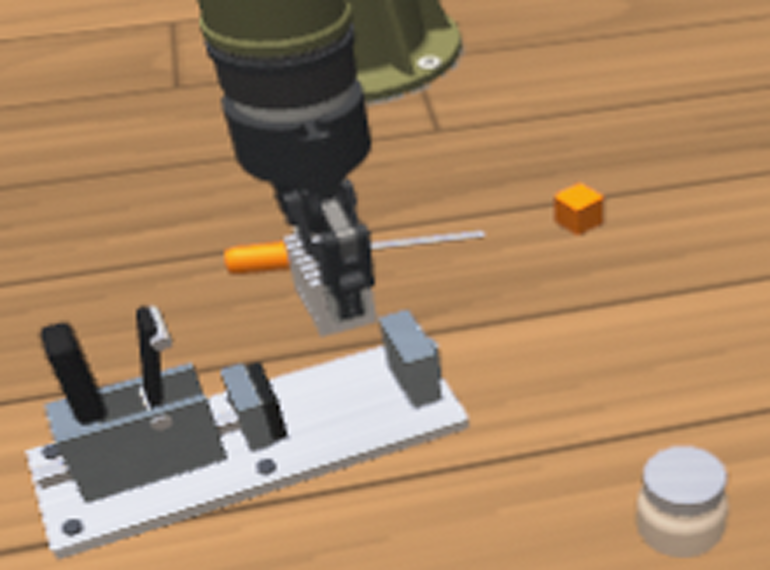

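```bash
python3 -m inch '[{"twist":[0,0,0],"slide":[1,2.6,10],"grip":0.7},{"twist":[0,0,0],"slide":[0,0,25],"grip":0.7},{"twist":[0,0,0],"slide":[0,0,25],"grip":0.7},{"twist":[0,0,0],"slide":[0,0,20],"grip":0.7},{"twist":[0,0,0],"slide":[0,0,10],"grip":0.7},{"twist":[0,0,0],"slide":[0,0,5],"grip":0.7},{"twist":[0,0,0],"slide":[0,0,0],"grip":0.7},{"twist":[0,0,0],"slide":[0,0,0],"grip":0.7}]'
python3 -c "
from h import *
togo([558.8,-57.4,43.3],11.1);grab('wrist','w4.png')"
```

```text
time: 7.05
tool_pos: [0.5603, -0.0567, 0.0541]
tool_rot: [0.635, 0.772, 0.0, 0.001]
contact_force: [0.3, -0.2, -2.2]
opening: 0.0557
t 7.05 pos [560.3 -56.7  54.1] yaw_y 11.11 tilt z [ 1.4e-03 -2.0e-04 -1.0e+00] F [ 0.3 -0.2 -2.2] open 55.7 q [-0.1   0.4  -0.41  0.76 -0.    1.28]
slide tool now [-0.4 -1.6 10.8] slide in target frame [-0.4 -1.6 10.8] rotvec tool [0.0013 0.0004 0.0002]
```

View pics/w4.png

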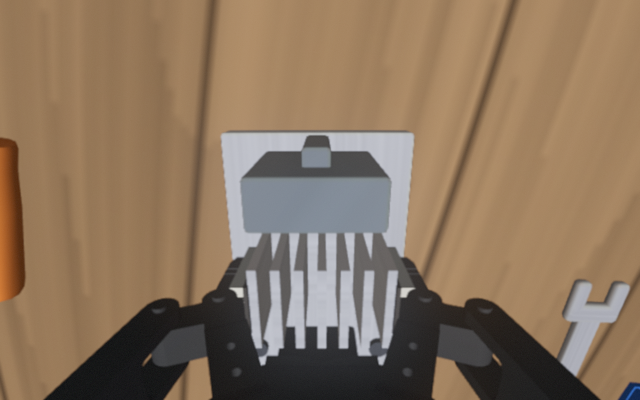

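```bash
python3 -m inch '[{"twist":[0,0,0],"slide":[0,-1.6,3],"grip":0.7},{"twist":[0,0,0],"slide":[0,0,3],"grip":0.7},{"twist":[0,0,0],"slide":[0,0,2],"grip":0.7},{"twist":[0,0,0],"slide":[0,0,1],"grip":0.7},{"twist":[0,0,0],"slide":[0,0,0],"grip":0.7},{"twist":[0,0,0],"slide":[0,0,0],"grip":0.7}]'
python3 -c "
from h import *
togo([558.8,-57.4,43.3],11.1);grab('wrist','w5.png')"
```

```text
time: 7.7
tool_pos: [0.5579, -0.057, 0.0443]
tool_rot: [0.635, 0.772, 0.0, -0.0]
contact_force: [-0.2, 0.5, -3.0]
opening: 0.0557
t 7.7 pos [557.9 -57.   44.3] yaw_y 11.11 tilt z [ 0.  0. -1.] F [-0.2  0.5 -3. ] open 55.7 q [-0.1   0.41 -0.42  0.74  0.    1.28]
slide tool now [-0.5  0.8  1. ] slide in target frame [-0.5  0.8  1. ] rotvec tool [ 0.     -0.      0.0002]
```

View pics/w5.png

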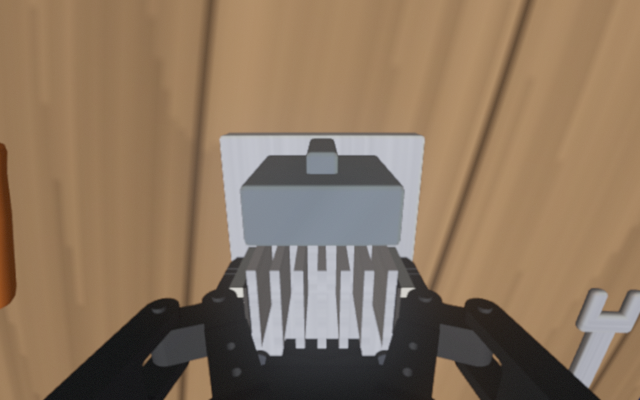

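The jaw centre is at column 322 and the sink at column 322, so the sink is centred. I lower it to contact.

```bash
python3 -m inch '[{"twist":[0,0,0],"slide":[0,0,0.7],"grip":0.7},{"twist":[0,0,0],"slide":[0,0,0.4],"grip":0.7},{"twist":[0,0,0],"slide":[0,0,0],"grip":0.7}]'
python3 -m inch '[{"twist":[0,0,0],"slide":[0,0,0.4],"grip":0.7},{"twist":[0,0,0],"slide":[0,0,0],"grip":0.7}]'
```

```text
time: 8.05
tool_pos: [0.558, -0.057, 0.0433]
tool_rot: [0.635, 0.772, 0.0, 0.0]
contact_force: [-0.3, -0.1, -1.3]
opening: 0.0555
time: 8.25
tool_pos: [0.558, -0.057, 0.0433]
tool_rot: [0.635, 0.772, 0.0, 0.0]
contact_force: [-3.0, -0.4, 5.2]
opening: 0.0558
```

```bash
python3 -m inch '[{"twist":[0,0,0],"slide":[0,0,-0.3],"grip":0.3},{"twist":[0,0,0],"slide":[0,0,0],"grip":0.2},{"twist":[0,0,0],"slide":[0,0,0],"grip":0.1},{"twist":[0,0,0],"slide":[0,0,0],"grip":0.0},{"twist":[0,0,0],"slide":[0,0,0],"grip":0}]'
python3 -m inch '[{"twist":[0,0,0],"slide":[0,0,-5],"grip":0},{"twist":[0,0,0],"slide":[0,0,-15],"grip":0},{"twist":[0,0,0],"slide":[0,0,-30],"grip":0},{"twist":[0,0,0],"slide":[0,0,-40],"grip":0},{"twist":[0,0,0],"slide":[0,0,-40],"grip":0},{"twist":[0,0,0],"slide":[0,0,-35],"grip":0}]'
python3 -c "
from h import *
togo([558.8,-57.4,43.3],11.1);grab('wrist','w6.png')
d=grab('scene','s6.png')
cv2.imwrite('pics/s6c.png',cv2.resize(d['frame'][180:310,145:365],None,fx=3.5,fy=3.5,interpolation=2))"
```

```text
time: 8.75
tool_pos: [0.5579, -0.057, 0.043]
tool_rot: [0.635, 0.772, 0.0, -0.0]
contact_force: [0.3, 0.5, -0.9]
opening: 0.0852
time: 9.35
tool_pos: [0.558, -0.057, 0.2106]
tool_rot: [0.635, 0.772, 0.0, 0.001]
contact_force: [0.8, 0.0, -0.3]
opening: 0.0857
t 9.35 pos [558.  -57.  210.6] yaw_y 11.12 tilt z [ 1.4e-03 -1.0e-04 -1.0e+00] F [ 0.8  0.  -0.3] open 85.7 q [-0.1   0.26 -0.21  1.1  -0.    1.28]
slide tool now [ -0.5   0.4 167.3] slide in target frame [ -0.5   0.7 167.3] rotvec tool [0.0013 0.0004 0.0003]
```

View pics/w6.png

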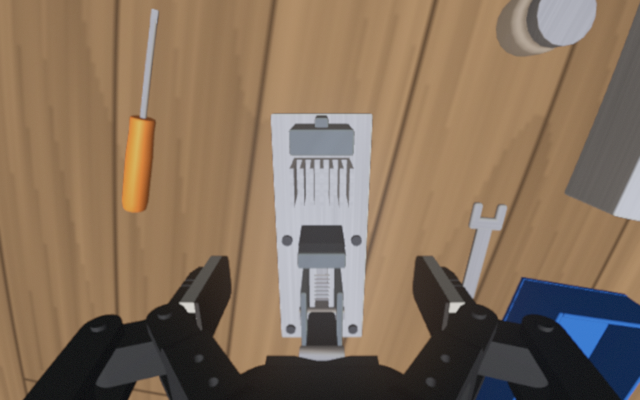

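View pics/s6c.png

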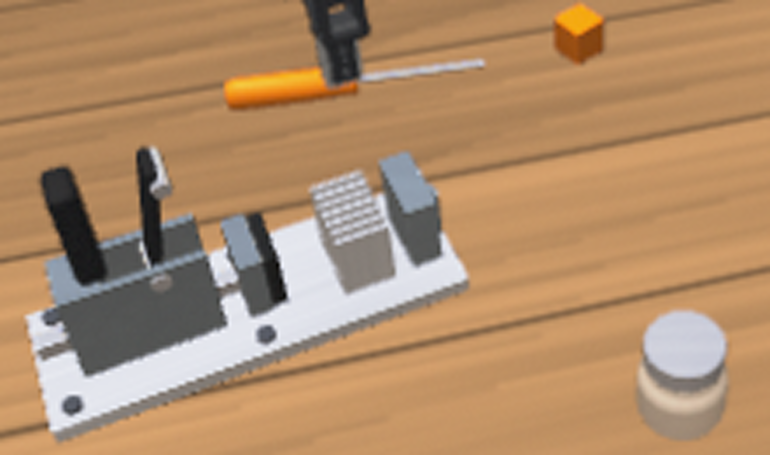

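```bash
python3 -c "
from h import *
togo([573.6,-133,147],11.1)"
python3 -m inch '[{"twist":[0,0,0],"slide":[-15,0,0],"grip":0.5},{"twist":[0,0,0],"slide":[-25,0,0],"grip":1},{"twist":[0,0,0],"slide":[-25,0,0],"grip":1},{"twist":[0,0,0],"slide":[-12,0,0],"grip":1},{"twist":[0,0,0],"slide":[0,0,0],"grip":1},{"twist":[0,0,0],"slide":[0,0,0],"grip":1}]' 60
python3 -c "
from h import *
togo([573.6,-133,147],11.1)"
```

```text
t 9.45 pos [561.2 -57.3 214.1] yaw_y 11.12 tilt z [ 9.4e-03 -9.0e-04 -1.0e+00] F [ 0.8 -0.2  0.8] open 85.2 q [-0.1   0.26 -0.21  1.1   0.    1.28]
slide tool now [-76.5  -3.   67.3] slide in target frame [-76.7  -2.4  67.1] rotvec tool [0.009  0.0027 0.0003]
time: 10.05
tool_pos: [0.5721, -0.1324, 0.2071]
tool_rot: [0.636, 0.772, -0.0, -0.001]
contact_force: [-0.2, 0.7, -0.3]
opening: 0.0003
t 10.05 pos [ 572.1 -132.4  207.1] yaw_y 11.08 tilt z [-1.7e-03  9.0e-04 -1.0e+00] F [-0.2  0.7 -0.3] open 0.3 q [-0.23  0.31 -0.15  1.11  0.    1.15]
slide tool now [-0.9  1.5 60.1] slide in target frame [-0.9  1.4 60.1] rotvec tool [-0.0015 -0.0012 -0.0004]
```

```bash
python3 -m inch '[{"twist":[0,0,0],"slide":[0,0,15],"grip":1},{"twist":[0,0,0],"slide":[0,0,25],"grip":1},{"twist":[0,0,0],"slide":[0,0,15],"grip":1},{"twist":[0,0,0],"slide":[0,1.0,5],"grip":1},{"twist":[0,0,0],"slide":[0,0,0],"grip":1},{"twist":[0,0,0],"slide":[0,0,0],"grip":1}]'
python3 -c "
from h import *
togo([573.6,-133,147],11.1);grab('wrist','w7.png')
d=grab('scene','s7.png')
cv2.imwrite('pics/s7c.png',cv2.resize(d['frame'][150:310,145:345],None,fx=3.5,fy=3.5,interpolation=2))"
```

```text
time: 10.65
tool_pos: [0.5742, -0.132, 0.1489]
tool_rot: [0.635, 0.772, 0.0, 0.0]
contact_force: [0.7, -0.3, -0.7]
opening: 0.0002
t 10.65 pos [ 574.2 -132.   148.9] yaw_y 11.15 tilt z [ 9.e-04 -1.e-04 -1.e+00] F [ 0.7 -0.3 -0.7] open 0.2 q [-0.23  0.35 -0.23  0.99  0.    1.15]
slide tool now [-0.9 -0.8  1.9] slide in target frame [-0.9 -0.8  1.9] rotvec tool [0.0008 0.0003 0.0009]
```

View pics/w7.png

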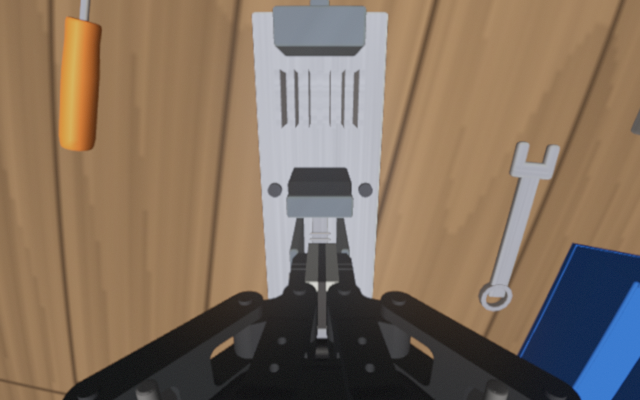

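View pics/s7c.png

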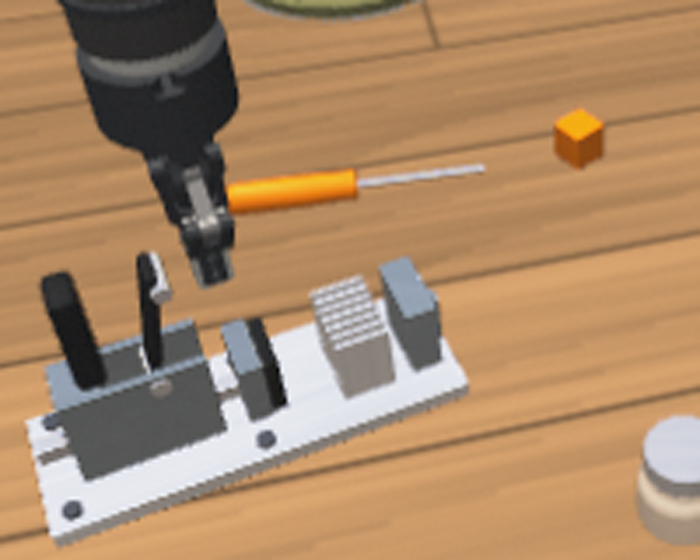

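```bash
python3 -m inch '[{"twist":[0,0,0],"slide":[-5,-0.8,1],"grip":1},{"twist":[0,0,0],"slide":[-5,0,0],"grip":1},{"twist":[0,0,0],"slide":[-3,0,0],"grip":1},{"twist":[0,0,0],"slide":[0,0,0],"grip":1}]'
python3 -m inch '[{"twist":[0,0,0],"slide":[-3,0,0],"grip":1}]'
python3 -m inch '[{"twist":[0,0,0],"slide":[-3,0,0],"grip":1}]'
python3 -m inch '[{"twist":[0,0,0],"slide":[-3,0,0],"grip":1}]'
python3 -c "
from h import *
togo([573.6,-133,147],11.1)"
```

```text
time: 11.15
tool_pos: [0.5756, -0.146, 0.1472]
tool_rot: [0.636, 0.772, 0.0, 0.0]
contact_force: [-0.1, -0.6, -0.3]
opening: 0.0001
time: 11.25
tool_pos: [0.5759, -0.1479, 0.147]
tool_rot: [0.635, 0.772, 0.0, -0.0]
contact_force: [-0.1, 3.5, 1.4]
opening: -0.0001
time: 11.35
tool_pos: [0.5764, -0.1506, 0.147]
tool_rot: [0.635, 0.772, 0.001, -0.001]
contact_force: [-0.6, 2.0, 2.2]
opening: -0.0001
time: 11.45
tool_pos: [0.5771, -0.1537, 0.147]
tool_rot: [0.635, 0.772, 0.0, -0.0]
contact_force: [-0.4, 2.7, 0.2]
opening: 0.0001
t 11.45 pos [ 577.1 -153.7  147. ] yaw_y 11.14 tilt z [-3.e-04  1.e-03 -1.e+00] F [-0.4  2.7  0.2] open 0.1 q [-0.26  0.37 -0.21  0.99  0.    1.12]
slide tool now [21.   0.6  0.1] slide in target frame [21.   0.6  0. ] rotvec tool [-0.0001 -0.001   0.0007]
```

```bash
for i in 1; do :; done
python3 -m inch '[{"twist":[0,0,0],"slide":[-3,0,0],"grip":1},{"twist":[0,0,0],"slide":[-3,0,0],"grip":1}]'
python3 -m inch '[{"twist":[0,0,0],"slide":[-3,0,0],"grip":1}]'
python3 -m inch '[{"twist":[0,0,0],"slide":[-3,0,0],"grip":1}]'
python3 -m inch '[{"twist":[0,0,0],"slide":[-1.5,0,0],"grip":1}]'
```

```text
time: 11.65
tool_pos: [0.5779, -0.158, 0.1469]
tool_rot: [0.635, 0.773, 0.002, -0.002]
contact_force: [-2.3, 10.8, 3.5]
opening: 0.0001
time: 11.75
tool_pos: [0.5784, -0.1605, 0.1469]
tool_rot: [0.635, 0.773, 0.002, -0.002]
contact_force: [-1.7, 10.5, 3.0]
opening: -0.0002
time: 11.85
tool_pos: [0.5789, -0.1633, 0.1469]
tool_rot: [0.635, 0.773, 0.002, -0.002]
contact_force: [-2.5, 11.5, 2.9]
opening: 0.0
time: 11.95
tool_pos: [0.5793, -0.165, 0.1469]
tool_rot: [0.635, 0.773, 0.002, -0.002]
contact_force: [-2.0, 10.5, 3.1]
opening: -0.0002
```

```bash
python3 -m inch '[{"twist":[0,0,0],"slide":[-2,0,0],"grip":1}]'
python3 -m inch '[{"twist":[0,0,0],"slide":[-1,0,0],"grip":1}]'
python3 -m inch '[{"twist":[0,0,0],"slide":[-0.8,0,0],"grip":1}]'
python3 -m inch '[{"twist":[0,0,0],"slide":[-0.8,0,0],"grip":1}]'
python3 -c "
from h import *
d=grab('scene')
W=world(d).reshape(-1,3)*1000
o=np.array([573.2,-131]);a=np.radians(101.1);R=np.array([[np.cos(a),np.sin(a)],[-np.sin(a),np.cos(a)]])
L=np.c_[(W[:,:2]-o)@R.T,W[:,2]]
S=L[(L[:,0]>-15)&(L[:,0]<53)&(abs(L[:,1])<30)&(L[:,2]>60)&(L[:,2]<70)];print(S[:,0].max().round(1),np.sort(S[:,0])[-8:].round(1))"
```

```text
time: 12.05
tool_pos: [0.5796, -0.1667, 0.1469]
tool_rot: [0.635, 0.773, 0.002, -0.002]
contact_force: [-2.0, 10.6, 2.6]
opening: -0.0003
time: 12.15
tool_pos: [0.5798, -0.1678, 0.1469]
tool_rot: [0.635, 0.773, 0.002, -0.002]
contact_force: [-1.4, 12.2, 3.9]
opening: 0.0001
time: 12.25
tool_pos: [0.5799, -0.1685, 0.1469]
tool_rot: [0.635, 0.773, 0.002, -0.002]
contact_force: [-2.6, 9.5, 2.6]
opening: -0.0002
time: 12.35
tool_pos: [0.5801, -0.1692, 0.1469]
tool_rot: [0.635, 0.773, 0.002, -0.002]
contact_force: [-2.2, 11.1, 3.7]
opening: 0.0003
26.6 [25.3 25.5 25.8 25.8 25.9 26.  26.5 26.6]
```

```bash
python3 -m inch '[{"twist":[0,0,0],"slide":[-1,0,0],"grip":1}]'
python3 -m inch '[{"twist":[0,0,0],"slide":[-1,0,0],"grip":1}]'
```

```text
time: 12.5
tool_pos: [0.5801, -0.1695, 0.1468]
tool_rot: [0.635, 0.773, 0.002, -0.003]
contact_force: [-2.5, 15.8, 4.3]
opening: 0.0002
time: 12.6
tool_pos: [0.5801, -0.1696, 0.1468]
tool_rot: [0.634, 0.773, 0.003, -0.003]
contact_force: [-3.7, 18.6, 5.3]
opening: 0.0
```

```bash
python3 -m inch '[{"twist":[0,0,0],"slide":[10,0,0],"grip":1},{"twist":[0,0,0],"slide":[10,0,0],"grip":1},{"twist":[0,0,0],"slide":[9,0,0],"grip":1},{"twist":[0,0,0],"slide":[0,0,0],"grip":1},{"twist":[0,0,0],"slide":[0,0,0],"grip":1}]'
python3 -c "
from h import *
togo([575.6,-146,147],11.1)"
python3 -m inch '[{"twist":[0,0,0],"slide":[-2,0,0],"grip":1},{"twist":[0,0,0],"slide":[-3,0,0],"grip":1},{"twist":[0,0,0],"slide":[-3,0,0],"grip":1},{"twist":[0,0,0],"slide":[-3,0,0],"grip":1},{"twist":[0,0,0],"slide":[-3,0,0],"grip":1}]'
python3 -m inch '[{"twist":[0,0,0],"slide":[-3,0,0],"grip":1},{"twist":[0,0,0],"slide":[-3,0,0],"grip":1},{"twist":[0,0,0],"slide":[-3,0,0],"grip":1}]'
python3 -m inch '[{"twist":[0,0,0],"slide":[-3,0,0],"grip":1},{"twist":[0,0,0],"slide":[-1.5,0,0],"grip":1}]'
```

```text
time: 13.1
tool_pos: [0.5757, -0.1456, 0.1473]
tool_rot: [0.635, 0.772, -0.0, 0.001]
contact_force: [-0.3, -0.1, -0.2]
opening: -0.0
t 13.1 pos [ 575.7 -145.6  147.3] yaw_y 11.13 tilt z [ 5.e-04 -1.e-03 -1.e+00] F [-0.3 -0.1 -0.2] open -0.0 q [-0.25  0.36 -0.22  0.99 -0.    1.13]
slide tool now [-0.4 -0.2  0.3] slide in target frame [-0.4 -0.2  0.3] rotvec tool [0.0003 0.0011 0.0006]
time: 13.6
tool_pos: [0.5776, -0.1566, 0.1469]
tool_rot: [0.635, 0.773, 0.002, -0.002]
contact_force: [-2.6, 10.9, 4.0]
opening: 0.0
time: 13.9
tool_pos: [0.5793, -0.1653, 0.1468]
tool_rot: [0.635, 0.773, 0.002, -0.002]
contact_force: [-2.6, 10.9, 3.2]
opening: -0.0002
time: 14.1
tool_pos: [0.5801, -0.1695, 0.1468]
tool_rot: [0.635, 0.773, 0.002, -0.003]
contact_force: [-2.9, 15.7, 3.8]
opening: 0.0001
```

```bash
python3 -m inch '[{"twist":[0,0,0],"slide":[10,0,0],"grip":1},{"twist":[0,0,0],"slide":[10,0,0],"grip":1},{"twist":[0,0,0],"slide":[7.5,0,0],"grip":1},{"twist":[0,0,0],"slide":[0,0,0],"grip":1},{"twist":[0,0,0],"slide":[0,0,0],"grip":1}]'
python3 -m inch '[{"twist":[0,0,0],"slide":[-2,0,0],"grip":1},{"twist":[0,0,0],"slide":[-3,0,0],"grip":1},{"twist":[0,0,0],"slide":[-3,0,0],"grip":1},{"twist":[0,0,0],"slide":[-3,0,0],"grip":1},{"twist":[0,0,0],"slide":[-3,0,0],"grip":1}]'
python3 -m inch '[{"twist":[0,0,0],"slide":[-3,0,0],"grip":1},{"twist":[0,0,0],"slide":[-3,0,0],"grip":1},{"twist":[0,0,0],"slide":[-3,0,0],"grip":1}]'
python3 -m inch '[{"twist":[0,0,0],"slide":[-3,0,0],"grip":1},{"twist":[0,0,0],"slide":[-1.5,0,0],"grip":1}]'
cat > j.py <<'E'
from h import *
import sys
d=grab('scene');n=sys.argv[1]
cv2.imwrite('pics/%s.png'%n,cv2.resize(d['frame'][150:310,145:345],None,fx=3.5,fy=3.5,interpolation=2))
W=world(d).reshape(-1,3)*1000
o=np.array([573.2,-131]);a=np.radians(101.1);R=np.array([[np.cos(a),np.sin(a)],[-np.sin(a),np.cos(a)]])
L=np.c_[(W[:,:2]-o)@R.T,W[:,2]]
S=L[(L[:,0]>-15)&(L[:,0]<125)&(abs(L[:,1])<32)&(L[:,2]>60)&(L[:,2]<75)]
h,e=np.histogram(S[:,0],np.arange(-16,130,4));print(dict(zip(e[:-1].tolist(),h.tolist())))
E
python3 j.py s8
```

```text
time: 14.6
tool_pos: [0.5757, -0.1456, 0.1473]
tool_rot: [0.635, 0.772, -0.0, 0.0]
contact_force: [0.2, 0.5, 0.5]
opening: -0.0
time: 15.1
tool_pos: [0.5776, -0.1565, 0.1469]
tool_rot: [0.635, 0.773, 0.002, -0.002]
contact_force: [-1.8, 11.2, 3.0]
opening: -0.0001
time: 15.4
tool_pos: [0.5793, -0.1653, 0.1469]
tool_rot: [0.635, 0.773, 0.002, -0.002]
contact_force: [-2.2, 10.4, 3.3]
opening: 0.0
time: 15.6
tool_pos: [0.5801, -0.1695, 0.1468]
tool_rot: [0.635, 0.773, 0.002, -0.003]
contact_force: [-2.2, 13.8, 4.2]
opening: 0.0002
{-16: 0, -12: 0, -8: 0, -4: 0, 0: 0, 4: 0, 8: 0, 12: 0, 16: 0, 20: 28, 24: 30, 28: 32, 32: 29, 36: 26, 40: 26, 44: 17, 48: 0, 52: 4, 56: 28, 60: 31, 64: 27, 68: 29, 72: 26, 76: 29, 80: 29, 84: 27, 88: 25, 92: 0, 96: 0, 100: 13, 104: 39, 108: 35, 112: 34, 116: 32, 120: 33, 124: 7}
```

View pics/s8.png

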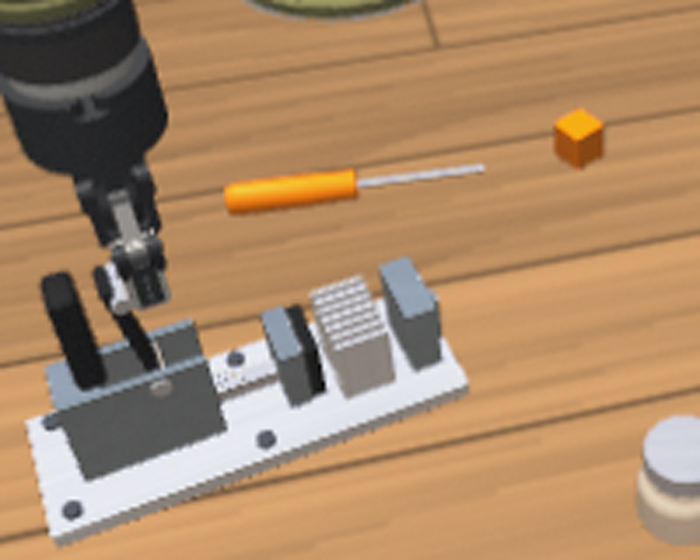

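The jaw face is now at about x 47, the sink spans x 56 to 92, and the trigger is at its stop. I squeeze again.

```bash
python3 -m inch '[{"twist":[0,0,0],"slide":[10,0,0],"grip":1},{"twist":[0,0,0],"slide":[10,0,0],"grip":1},{"twist":[0,0,0],"slide":[7.5,0,0],"grip":1},{"twist":[0,0,0],"slide":[0,0,0],"grip":1},{"twist":[0,0,0],"slide":[0,0,0],"grip":1}]'
python3 -m inch '[{"twist":[0,0,0],"slide":[-2,0,0],"grip":1},{"twist":[0,0,0],"slide":[-3,0,0],"grip":1},{"twist":[0,0,0],"slide":[-3,0,0],"grip":1},{"twist":[0,0,0],"slide":[-3,0,0],"grip":1},{"twist":[0,0,0],"slide":[-3,0,0],"grip":1}]'
python3 -m inch '[{"twist":[0,0,0],"slide":[-3,0,0],"grip":1},{"twist":[0,0,0],"slide":[-3,0,0],"grip":1},{"twist":[0,0,0],"slide":[-3,0,0],"grip":1}]'
python3 -m inch '[{"twist":[0,0,0],"slide":[-3,0,0],"grip":1},{"twist":[0,0,0],"slide":[-1.5,0,0],"grip":1}]'
python3 j.py s9
```

```text
time: 16.15
tool_pos: [0.5757, -0.1456, 0.1473]
tool_rot: [0.635, 0.772, -0.0, 0.0]
contact_force: [-0.1, 0.1, 1.4]
opening: 0.0001
time: 16.65
tool_pos: [0.5776, -0.1565, 0.1469]
tool_rot: [0.635, 0.773, 0.002, -0.002]
contact_force: [-1.6, 12.2, 3.3]
opening: 0.0003
time: 16.95
tool_pos: [0.5792, -0.1653, 0.1468]
tool_rot: [0.635, 0.773, 0.002, -0.002]
contact_force: [-2.6, 10.6, 3.2]
opening: -0.0002
time: 17.15
tool_pos: [0.5801, -0.1695, 0.1468]
tool_rot: [0.635, 0.773, 0.002, -0.003]
contact_force: [-2.7, 15.7, 4.5]
opening: -0.0001
{-16: 0, -12: 0, -8: 0, -4: 0, 0: 0, 4: 0, 8: 0, 12: 0, 16: 0, 20: 0, 24: 0, 28: 12, 32: 30, 36: 28, 40: 31, 44: 25, 48: 29, 52: 25, 56: 28, 60: 24, 64: 30, 68: 26, 72: 25, 76: 26, 80: 28, 84: 24, 88: 30, 92: 4, 96: 0, 100: 15, 104: 39, 108: 32, 112: 36, 116: 31, 120: 32, 124: 10}
```

```bash
python3 -m inch '[{"twist":[0,0,0],"slide":[10,0,0],"grip":1},{"twist":[0,0,0],"slide":[10,0,0],"grip":1},{"twist":[0,0,0],"slide":[7.5,0,0],"grip":1},{"twist":[0,0,0],"slide":[0,0,0],"grip":1},{"twist":[0,0,0],"slide":[0,0,0],"grip":1}]'
python3 -m inch '[{"twist":[0,0,0],"slide":[-2,0,0],"grip":1},{"twist":[0,0,0],"slide":[-3,0,0],"grip":1},{"twist":[0,0,0],"slide":[-3,0,0],"grip":1},{"twist":[0,0,0],"slide":[-3,0,0],"grip":1}]'
python3 -m inch '[{"twist":[0,0,0],"slide":[-3,0,0],"grip":1}]'
python3 -m inch '[{"twist":[0,0,0],"slide":[-3,0,0],"grip":1}]'
python3 -m inch '[{"twist":[0,0,0],"slide":[-2,0,0],"grip":1}]'
python3 j.py s10
```

```text
time: 17.7
tool_pos: [0.5757, -0.1456, 0.1473]
tool_rot: [0.635, 0.772, -0.0, 0.0]
contact_force: [0.6, 0.5, -0.6]
opening: 0.0001
time: 18.1
tool_pos: [0.577, -0.1534, 0.1469]
tool_rot: [0.635, 0.773, 0.002, -0.003]
contact_force: [-1.6, 12.1, 3.7]
opening: -0.0003
time: 18.2
tool_pos: [0.5775, -0.1563, 0.1469]
tool_rot: [0.635, 0.773, 0.002, -0.003]
contact_force: [-3.4, 10.9, 3.2]
opening: 0.0002
time: 18.3
tool_pos: [0.5781, -0.1592, 0.1469]
tool_rot: [0.635, 0.773, 0.002, -0.003]
contact_force: [-1.9, 11.9, 3.8]
opening: -0.0002
time: 18.4
tool_pos: [0.5785, -0.1614, 0.1468]
tool_rot: [0.635, 0.773, 0.002, -0.003]
contact_force: [-1.5, 11.1, 3.3]
opening: -0.0001
{-16: 0, -12: 0, -8: 0, -4: 0, 0: 0, 4: 0, 8: 0, 12: 0, 16: 0, 20: 0, 24: 0, 28: 0, 32: 0, 36: 32, 40: 27, 44: 31, 48: 26, 52: 25, 56: 25, 60: 23, 64: 26, 68: 28, 72: 25, 76: 29, 80: 24, 84: 26, 88: 27, 92: 30, 96: 14, 100: 13, 104: 36, 108: 34, 112: 31, 116: 35, 120: 32, 124: 6}
```

View pics/s10.png

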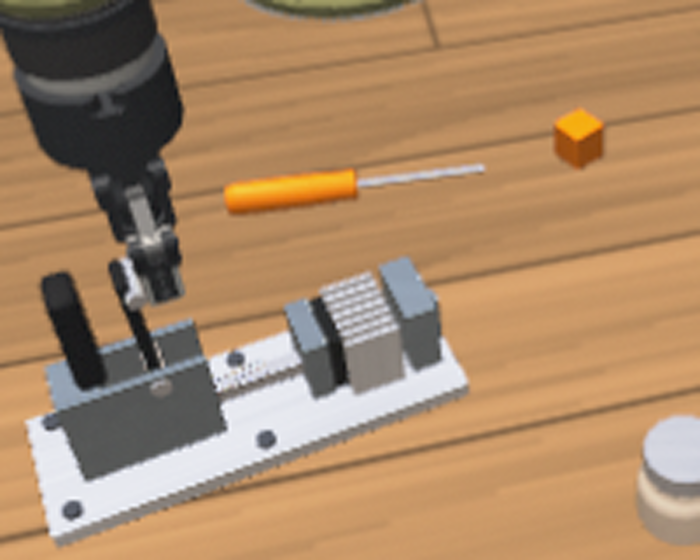

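The sink is sliding square, ahead of the jaw, and force is steady at about 11 N. I continue in small steps.

```bash
python3 -m inch '[{"twist":[0,0,0],"slide":[-2,0,0],"grip":1}]'
python3 -m inch '[{"twist":[0,0,0],"slide":[-2,0,0],"grip":1}]'
python3 -m inch '[{"twist":[0,0,0],"slide":[-2,0,0],"grip":1}]'
python3 -m inch '[{"twist":[0,0,0],"slide":[-1,0,0],"grip":1}]'
python3 -m inch '[{"twist":[0,0,0],"slide":[-1,0,0],"grip":1}]'
```

```text
time: 18.55
tool_pos: [0.5788, -0.1632, 0.1468]
tool_rot: [0.635, 0.773, 0.002, -0.003]
contact_force: [-1.5, 11.2, 2.9]
opening: -0.0001
time: 18.65
tool_pos: [0.5792, -0.1652, 0.1468]
tool_rot: [0.635, 0.773, 0.002, -0.003]
contact_force: [-2.8, 11.3, 3.5]
opening: -0.0001
time: 18.75
tool_pos: [0.5796, -0.1671, 0.1468]
tool_rot: [0.635, 0.773, 0.002, -0.003]
contact_force: [-2.2, 10.9, 2.6]
opening: -0.0003
time: 18.85
tool_pos: [0.5799, -0.1682, 0.1468]
tool_rot: [0.635, 0.773, 0.002, -0.002]
contact_force: [-1.9, 11.7, 3.3]
opening: 0.0004
time: 18.95
tool_pos: [0.58, -0.1691, 0.1468]
tool_rot: [0.635, 0.773, 0.002, -0.003]
contact_force: [-2.5, 10.8, 2.3]
opening: 0.0
```

```bash
python3 -m inch '[{"twist":[0,0,0],"slide":[-0.5,0,0],"grip":1}]'
python3 -m inch '[{"twist":[0,0,0],"slide":[10,0,0],"grip":1},{"twist":[0,0,0],"slide":[10,0,0],"grip":1},{"twist":[0,0,0],"slide":[7.5,0,0],"grip":1},{"twist":[0,0,0],"slide":[0,0,0],"grip":1},{"twist":[0,0,0],"slide":[0,0,0],"grip":1}]'
python3 j.py s11
python3 -m inch '[{"twist":[0,0,0],"slide":[-2,0,0],"grip":1},{"twist":[0,0,0],"slide":[-3,0,0],"grip":1}]'
python3 -m inch '[{"twist":[0,0,0],"slide":[-2,0,0],"grip":1}]'
python3 -m inch '[{"twist":[0,0,0],"slide":[-2,0,0],"grip":1}]'
```

```text
time: 19.05
tool_pos: [0.58, -0.1694, 0.1468]
tool_rot: [0.635, 0.773, 0.002, -0.003]
contact_force: [-2.7, 13.4, 3.8]
opening: -0.0002
time: 19.55
tool_pos: [0.5757, -0.1456, 0.1473]
tool_rot: [0.635, 0.772, -0.0, 0.0]
contact_force: [-0.1, -0.4, 0.7]
opening: -0.0001
{-16: 0, -12: 0, -8: 0, -4: 0, 0: 0, 4: 0, 8: 0, 12: 0, 16: 0, 20: 0, 24: 0, 28: 0, 32: 0, 36: 0, 40: 28, 44: 31, 48: 29, 52: 29, 56: 26, 60: 24, 64: 27, 68: 29, 72: 28, 76: 28, 80: 27, 84: 28, 88: 26, 92: 27, 96: 30, 100: 34, 104: 32, 108: 37, 112: 33, 116: 32, 120: 31, 124: 10}
time: 19.8
tool_pos: [0.5763, -0.1492, 0.1471]
tool_rot: [0.635, 0.772, 0.001, -0.001]
contact_force: [-2.0, 9.2, 2.5]
opening: -0.0002
time: 19.9
tool_pos: [0.5764, -0.15, 0.147]
tool_rot: [0.635, 0.773, 0.002, -0.002]
contact_force: [-2.3, 12.3, 4.0]
opening: 0.0002
time: 20.0
tool_pos: [0.5766, -0.1515, 0.1469]
tool_rot: [0.635, 0.773, 0.002, -0.003]
contact_force: [-2.8, 11.7, 3.3]
opening: 0.0001
```

View pics/s11.png

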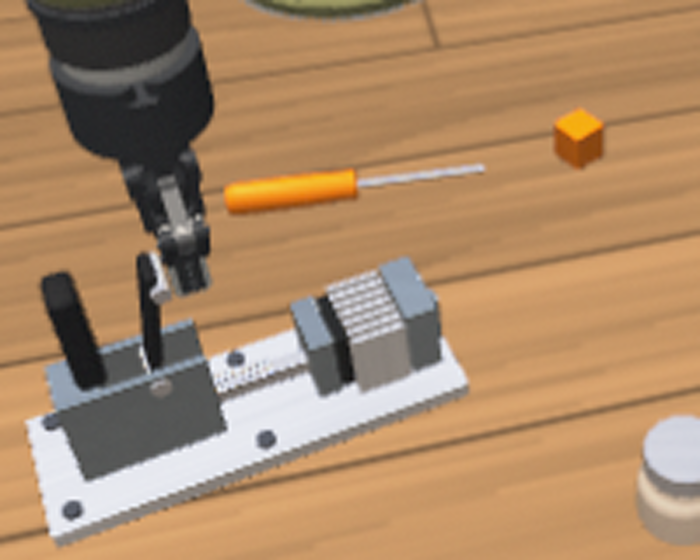

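```bash
for i in 1 ; do true; done
python3 -m inch '[{"twist":[0,0,0],"slide":[-1,0,0],"grip":1}]' | grep -E 'pos|force'
python3 -m inch '[{"twist":[0,0,0],"slide":[-1,0,0],"grip":1}]'| grep -E 'pos|force'
python3 -m inch '[{"twist":[0,0,0],"slide":[-0.7,0,0],"grip":1}]'| grep -E 'pos|force'
python3 -m inch '[{"twist":[0,0,0],"slide":[-0.7,0,0],"grip":1}]'| grep -E 'pos|force'
```

```text
tool_pos: [0.5768, -0.1525, 0.1469]
contact_force: [-1.8, 12.2, 3.8]
tool_pos: [0.5769, -0.1532, 0.1469]
contact_force: [-2.5, 12.3, 3.9]
tool_pos: [0.577, -0.1536, 0.1468]
contact_force: [-3.5, 12.8, 3.1]
tool_pos: [0.577, -0.154, 0.1468]
contact_force: [-2.3, 13.8, 2.9]
```

```bash
python3 -m inch '[{"twist":[0,0,0],"slide":[-0.7,0,0],"grip":1}]' | grep -E 'pos|force'
python3 -m inch '[{"twist":[0,0,0],"slide":[-0.5,0,0],"grip":1}]'| grep -E 'pos|force'
python3 -m inch '[{"twist":[0,0,0],"slide":[0,0,0],"grip":1}]'| grep -E 'pos|force'
```

```text
tool_pos: [0.5772, -0.1544, 0.1468]
contact_force: [-3.0, 14.2, 4.3]
tool_pos: [0.5772, -0.1548, 0.1468]
contact_force: [-3.2, 14.8, 5.4]
tool_pos: [0.5772, -0.1548, 0.1468]
contact_force: [-2.5, 14.2, 3.7]
```

```bash
python3 -m inch '[{"twist":[0,0,0],"slide":[-0.7,0,0],"grip":1}]' | grep -E 'pos|force'
python3 -m inch '[{"twist":[0,0,0],"slide":[-0.6,0,0],"grip":1}]'| grep -E 'pos|force'
python3 -m inch '[{"twist":[0,0,0],"slide":[0,0,0],"grip":1}]'| grep -E 'pos|force'
```

```text
tool_pos: [0.5773, -0.1552, 0.1468]
contact_force: [-3.7, 15.8, 3.4]
tool_pos: [0.5773, -0.1556, 0.1467]
contact_force: [-2.9, 16.7, 4.6]
tool_pos: [0.5773, -0.1556, 0.1467]
contact_force: [-2.1, 15.4, 4.5]
```

```bash
python3 -m inch '[{"twist":[0,0,0],"slide":[-0.6,0,0],"grip":1}]' | grep -E 'pos|force'
python3 -m inch '[{"twist":[0,0,0],"slide":[0,0,0],"grip":1}]'| grep -E 'pos|force'
python3 -m inch '[{"twist":[0,0,0],"slide":[0,0,0],"grip":1}]'| grep -E 'pos|force'
python3 -m inch '[{"twist":[0,0,0],"slide":[0,0,0],"grip":1}]'| grep -E 'pos|force'
```

```text
tool_pos: [0.5774, -0.1559, 0.1468]
contact_force: [-3.7, 17.0, 5.3]
tool_pos: [0.5774, -0.156, 0.1467]
contact_force: [-2.5, 17.5, 4.6]
tool_pos: [0.5774, -0.156, 0.1467]
contact_force: [-3.9, 16.3, 4.9]
tool_pos: [0.5774, -0.156, 0.1467]
contact_force: [-3.5, 16.6, 5.7]
```

The force along the clamp axis averages 17.2 N, inside the 16 to 18 N window. I let the trigger spring back and retreat.

```bash
python3 -m inch '[{"twist":[0,0,0],"slide":[3,0,0],"grip":1},{"twist":[0,0,0],"slide":[5,0,0],"grip":1},{"twist":[0,0,0],"slide":[8,0,0],"grip":1},{"twist":[0,0,0],"slide":[8,0,0],"grip":1},{"twist":[0,0,0],"slide":[5,0,-10],"grip":1},{"twist":[0,0,0],"slide":[0,0,-30],"grip":1},{"twist":[0,0,0],"slide":[0,0,-40],"grip":1},{"twist":[0,0,0],"slide":[0,0,-30],"grip":1}]'
python3 -m inch '[{"twist":[0,0,0],"slide":[0,-20,-20],"grip":1},{"twist":[0,0,0],"slide":[0,-45,0],"grip":1},{"twist":[0,0,0],"slide":[0,-45,0],"grip":1},{"twist":[0,0,0],"slide":[0,-20,0],"grip":1},{"twist":[0,0,0],"slide":[0,0,0],"grip":1},{"twist":[0,0,0],"slide":[0,0,0],"grip":1}]'
python3 j.py s12
python3 -c "
from h import *
d=grab('top','t12.png');cv2.imwrite('pics/t12c.png',cv2.resize(d['frame'][150:250,345:485],None,fx=5,fy=5,interpolation=2))
W=world(d).reshape(-1,3)*1000
o=np.array([573.2,-131]);a=np.radians(101.1);R=np.array([[np.cos(a),np.sin(a)],[-np.sin(a),np.cos(a)]])
L=np.c_[(W[:,:2]-o)@R.T,W[:,2]]
S=L[(L[:,0]>60)&(L[:,0]<100)&(abs(L[:,1])<40)&(L[:,2]>30)&(L[:,2]<75)]
print(S[:,1].min(),S[:,1].max(),np.median(S[:,2]))
"
```

```text
time: 22.2
tool_pos: [0.5733, -0.1322, 0.2603]
tool_rot: [0.635, 0.772, 0.0, 0.001]
contact_force: [0.9, -0.1, -0.4]
opening: -0.0001
time: 22.8
tool_pos: [0.446, -0.1575, 0.2782]
tool_rot: [0.636, 0.772, 0.0, 0.001]
contact_force: [-0.0, -0.0, 0.4]
opening: 0.0001
{-16: 0, -12: 0, -8: 0, -4: 0, 0: 0, 4: 0, 8: 0, 12: 0, 16: 0, 20: 0, 24: 0, 28: 0, 32: 0, 36: 0, 40: 14, 44: 29, 48: 31, 52: 27, 56: 29, 60: 23, 64: 26, 68: 27, 72: 26, 76: 27, 80: 25, 84: 29, 88: 26, 92: 28, 96: 30, 100: 37, 104: 34, 108: 32, 112: 34, 116: 35, 120: 31, 124: 6}
-28.130318940560517 27.989224702839675 63.26519672785969
```

View pics/s12.png

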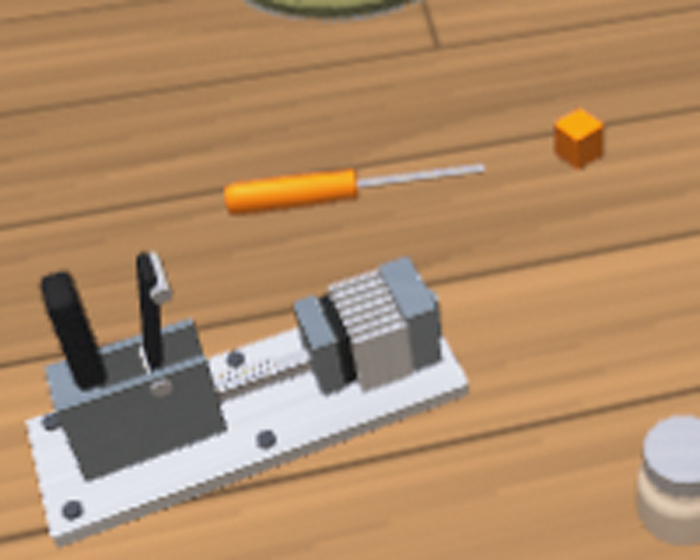

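View pics/t12c.png

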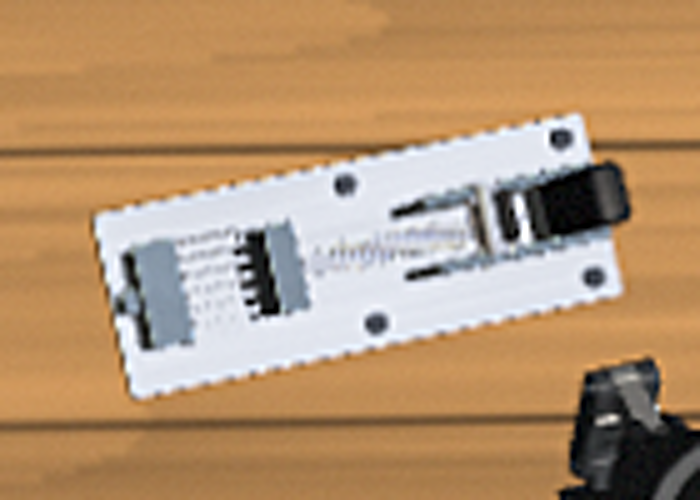

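The heat sink is square between the jaws and centred (y −28 to +28 mm). The trigger is back at rest and the arm is clear, so I hand in.

```bash
python3 -c "
from h import *
print(monitor.observe()['time'],arm.job_done())"
```

```text
the job is handed in; nothing more can be done
22.9 None
```

The heat sink is clamped upright and square against the fixed jaw. I handed the job in at 22.9 s; no verdict was reported.

- **Placing:** I gripped the sink by its outer fins and set it on the bed spot with its fin-end faces to the jaws. I let go of it before touching the trigger.
- **Squeezing:** I made five full squeezes with full releases. The sixth stalled well short of the end stop at about 17.2 N along the clamp axis, averaged over four readings. That is inside the 16–18 N window; the highest single reading at the stall was about 17.7 N, under the 21 N limit.
- **Last checks:** The sink spans −28 to +28 mm across the clamp, so it is centred, and depth shows no gap at either jaw. The trigger is back at rest and the arm is clear with about zero contact force. The nearby screwdriver, relay and jar look unmoved. I did not re-measure the other things on the bench.

No check failed or disagreed.

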